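# Lock out the rear shock

### The arm

A 6-joint arm with a two-finger parallel gripper is mounted at the origin on the work surface. World frame = base frame: x ahead of the robot, y to its left, z up, the work surface at z = 0. Lengths are in m, angles in rad, forces in N, time in s.
With the tool pointing down it reaches from about 0.375 to 0.9 m from the base axis. Payload 3.1 kg.
Tool frame: the origin (TCP) lies midway between the tips of the shut fingers; the grasp point (between the pads) lies 19 mm behind it (manip.grasp_offset is the distance from the TCP to the grasp point, in m); z points along the fingers, y is the line along which they close (so a half turn about z gives the same grasp; the last joint's range is limited). The gripper opens to 85 mm and grips with 20 to 120 N. Pads are 22 mm wide; open, the fingers measure 114 mm over their backs; the gripper's body (76 mm by 85 mm) begins 54 mm behind the grasp point. The pads swing forward as they close: fully open they stand 13 mm farther back than shut.
Start: joints at [1.157, 0.527, 1.433, -0, 1.181, -0.178], TCP at [0.145, 0.608, 0.231] pointing down, gripper open.
Joint ranges: [-3.08, 3.08], [-0.75, 2.2], [0.22, 2.44], [-1.43, 4.57], [0, 2.65], [-2.85, 2.85]. Speed limits (rad/s): [2.79, 2.79, 3.14, 3.14, 3.14, 3.14].

### API

Orientations are given as a unit quaternion [x, y, z, w].
In Python, from station import sensors, cams, order, manip gives the robot as it stands.
- The arm moves only by the tool move_arm, never from a script. Its argument "targets" is a list of rows, each an object of numbers: "dx", "dy", "dz": the shift along the world's x, y, z normalised to -1 to 1, where 1 is 25 mm; "rx", "ry", "rz": the turn, a rotation vector about the world's x, y, z normalised to -1 to 1, where 1 is 30 degrees. A call has exactly 10 rows; each row shifts and turns the commanded pose from where the row before left it; what a row does not reach is not made up. A row lasts 1/8 s, in which the tool goes at most 62.5 mm and 10.7 degrees, less where a joint would pass 70% of its speed; a pose out of reach is approached as far as the arm can. A call with a number of a shift or a turn outside -1 to 1 is refused whole. A call with a gripper value outside its range is refused whole. "claw" is the opening in per cent of the stroke, from 0 (shut) to 100 (fully open), set as the call begins (left out, the last holds). The fingers move at their own pace and stop on an object; "newtons" is the grip in N (left out, the last holds). Time passes only in rows, so rows that do not move let the fingers close, or fill a call up. It gives the time, the measured TCP pose, the force, the opening and the grip force at its end, in the units of the state.
- sensors.sense(): the state, without advancing time (a new reading comes with each control period).
- cams.snapshot(name): name is "side" or "top" or "wrist"; returns the picture (420x560x3 uint8, red, green, blue); there is no depth.
- cams.camera_model(name): a dict with "fx", "fy", "cx", "cy" (pixels), "distortion" ([k1, k2, p1, p2, k3] as OpenCV has them; the pictures are not rectified), "extrinsics" (4x4, takes a point from world to camera coordinates). Camera axes: x right, y down, z forward; pixel columns grow to the right and rows downward; lengths in m; the calibration is good to about 2 mm. A picture is of the moment at which its call begins: read the wrist's pose just before it. camera_model takes no time and is no camera call; for the wrist camera it gives the pose at the moment of the call.
- order.sign_off(): hands the job in; it is judged then, once.
The state is a dict: "t": time; "q": joint angles; "qd": joint speeds; "tau": joint torques, N m; "tcp_pos": TCP position; "tool_rot": TCP orientation; "force": force on the tool from outside, world axes, zero at the start; "ft_torque": the same for the moment, N m; "finger_gap": opening from 0.0 (shut) to 1.0 (fully open); "gripper_force": force on a finger pad.
Only numpy, scipy, OpenCV 4.12 (cv2) and the standard library are available. Lean on these libraries where they do the work, as an engineer would, in place of code of your own. Each camera call takes 0.05 s, during which the arm holds its last target. There are 200 camera calls.

### The job

On the bench, two bicycle rear shocks stand in cradles. On the one with the blue lever, push the thumb lever from open (to the left, seen from the robot) through the middle click all the way round to its locked stop on the right, and leave it clicked in there. Only push it with the fingers: do not pinch the lever, shift or lift the cradle, or disturb the shock with the orange lever or anything else on the bench.

Things in the scene. Friction and masses are not known exactly. Their poses are not given: they have to be found in the camera images.
- blueshock: Shock to be locked (blue lever), lying in a loose bench cradle: steel plate 240 x 110 x 14 mm, 3 kg. Origin: centre of the plate's underside. x runs along the shock from the valve head (46 mm dark block nearest the robot, centre x = -83 mm, top 85 mm up) to the thin shaft end; y to the left seen from the robot, z up. Nothing fixed on it is over 89 mm high.
- blueshock_pivot (a point): Pivot of the blue lever: on the turning axis, on top of the valve head at 89 mm height, 83 mm from the cradle's origin along its -x.
- blueshock_lever (a joint): Blue lever's angle (rad), growing counter-clockwise from above: the tab goes from the robot's left to its right. 0 = open: arm points along the cradle's -x turned 0.6 towards +y. 0.6 = middle click, arm along -x. 1.2 = locked, at the end stop, 0.6 towards -y. Sprung detents at 0, 0.6, 1.2 pull it in from about 0.25 rad off and hold it; each takes 3.5 to 5.5 N on the tab to leave.
- blueshock_tab (a point): Middle of the blue upright thumb tab on the lever's end (flat arm 14 mm wide), 48 mm from the pivot axis, 107 mm up. Tab: 20 mm along the arm, 8 mm thick across it, from 90 to 124 mm above the table, with a 4 mm cap 24 mm long; free space around it. Axes: x along the arm away from the pivot, y the way the tab travels as the joint grows, z up.
- blueshock_tab_rear: Rear half (4 mm thick) of the blue tab: its free face is the one to push on. Origin at its foot, 90 mm up; 30 mm tall under the cap.
- blueshock_tab_front: Front half (4 mm thick) of the blue tab, on the side towards which it travels. Origin at its foot, 90 mm up; 30 mm tall under the cap.
- orangeshock: The other shock and cradle, the same in shape and size but with an orange lever and tab, at open: to be left alone.
- orangeshock_lever (a joint): Angle of the orange lever, measured like the blue one's; it starts at 0 (open) and must stay there.
- bushing: Loose brass bushing standing between the shocks, 22 mm diameter, 28 mm tall. Origin at its foot.
- socket: Loose steel wrench socket standing between the shocks, 26 mm diameter, 34 mm tall. Origin at its foot.
- oil: Loose red oil bottle behind the shocks, 56 mm diameter, 140 mm tall. Origin at its foot.
- grease: Loose green grease jar with a white cap at the right, 66 mm diameter, 60 mm tall. Origin at its foot.
- spanner: Loose steel spanner, 170 mm long, lying at the right. Origin at its middle.
- lockring: Loose aluminium lockring lying at the left, 72 mm diameter, 12 mm thick.
- driver: Loose screwdriver with a red handle, 190 mm long, lying at the left. Origin at its middle.

How it is judged:
On the way, in this order (a step that is already met when the one before it is completed fails the run):
1. the blue lever has been pushed off its open stop to the middle click or beyond (value of joint blueshock_lever above 0.5 rad).
2. the blue lever has gone on into the locked stop (value of joint blueshock_lever above 1.12 rad), for 0.2 s.
At the end, for the whole second after the job is handed in: The blue lever rests in its locked detent (joint above 1.12 of 1.2 rad, still); the orange lever is still open (below 0.15 rad); both cradles stand flat within 20 mm of where they were, and the loose things within 30 mm (value of joint blueshock_lever above 1.12 rad and velocity of joint blueshock_lever between -0.05 and 0.05 rad/s and value of joint orangeshock_lever below 0.15 rad and distance of each of blueshock, orangeshock from where it was at the start of the episode below 0.02 m and angle between blueshock's own z axis and vertical below 0.05 rad and distance of each of bushing, socket, oil, grease, spanner, lockring, driver from where it was at the start of the episode below 0.03 m); the robot touches nothing.
It fails at once if the blue lever is pinched: its two opposite faces are pressed at once (contact force between each of blueshock_tab_rear, blueshock_tab_front and the fingers above 2 N).
It fails at once if a cradle is lifted, or shoved more than 20 mm (height (world z) of any of blueshock, orangeshock above 0.01 m or distance of any of blueshock, orangeshock from where it was at the start of the episode above 0.02 m).
It fails at once if the orange lever is pushed off its open stop (value of joint orangeshock_lever above 0.3 rad).
It fails at once if a bystander is moved more than 30 mm or carried (distance of any of bushing, socket, oil, grease, spanner, lockring, driver from where it was at the start of the episode above 0.03 m).
It also fails if it takes over 32 s, if anything falls off the work surface, if the arm or the gripper's body presses on something with over 40 N, if the wrist force passes 120 N, or if a joint passes its speed limit or range.

## Working session

There is one attempt and no reset: what is moved stays moved. The work goes in short steps, Python scripts to look and compute and a tool call to move; the robot and the scene stay as the last step left them, time stands still between calls to the robot, and variables do not carry over. Pictures are saved under pics/ and viewed, at most 10 in all, crops included, and the job is handed in when it is done.

Besides the shell and the picture viewer there is one more tool, called after "Emit:" as name(argument=value, ...), one argument or row to a line, values as JSON. move_arm: Moves the arm, as the interface text tells. Scaled input: -1 to 1 covers 25 mm each way for a shift and 30 degrees each way for a turn. Its arguments: {"type":"object","properties":{"targets":{"type":"array"},"claw":{"type":"number"},"newtons":{"type":"number"}},"required":["targets"]}

```bash
mkdir -p pics; ls
python3 - <<'E'
from station import sensors,cams
import cv2
s=sensors.sense();print(s)
for n in("top","side"):
    cv2.imwrite(f"pics/{n}0.png",cams.snapshot(n)[:,:,::-1])
    print(n,cams.camera_model(n))
E
```

```text
pics
{'t': 0.0, 'q': array([ 1.15746884e+00,  5.28482595e-01,  1.43390931e+00, -1.59334315e-06,
        1.18139030e+00, -1.78514102e-01]), 'qd': array([-0.00081723,  0.00070125, -0.0029468 , -0.0005464 , -0.00134157,
        0.00044134]), 'tau': array([-2.10944498e-03, -4.42353380e+01, -1.78027958e+01, -4.32078896e-04,
        8.69484240e-03,  7.65622339e-07]), 'tcp_pos': array([0.14510076, 0.60718522, 0.2303213 ]), 'tool_rot': array([ 1.17136779e-01,  9.93115188e-01, -1.04740396e-03, -3.18554299e-04]), 'force': array([ 0.06357894,  0.0384126 , -0.36382329]), 'ft_torque': array([-0.01563543,  0.020142  ,  0.03910998]), 'gripper_force': 0.0, 'finger_gap': 0.9999761400669614}
top {'fx': 428.29418463816614, 'fy': 428.29418463816614, 'cx': 279.56850013642037, 'cy': 216.41812118869987, 'distortion': array([0.02889585, 0.        , 0.        , 0.        , 0.        ]), 'extrinsics': array([[-0.01598044, -0.99985996, -0.0049683 ,  0.01014125],
       [-0.99834762,  0.01623017, -0.05512358,  0.57421458],
       [ 0.05519649,  0.00407919, -0.99846718,  1.3070629 ],
       [ 0.        ,  0.        ,  0.        ,  1.        ]])}
side {'fx': 434.01957627091986, 'fy': 434.01957627091986, 'cx': 271.5051452176019, 'cy': 211.68236707505415, 'distortion': array([-0.06490509,  0.        ,  0.        ,  0.        ,  0.        ]), 'extrinsics': array([[-0.95312063, -0.30256715,  0.00376697,  0.54050202],
       [-0.17540729,  0.5423231 , -0.82165561,  0.18234173],
       [ 0.24656308, -0.78379767, -0.56997181,  1.1697185 ],
       [ 0.        ,  0.        ,  0.        ,  1.        ]])}
```

View pics/top0.png

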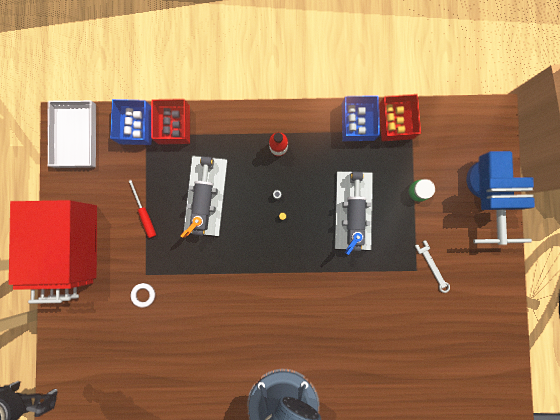

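View pics/side0.png

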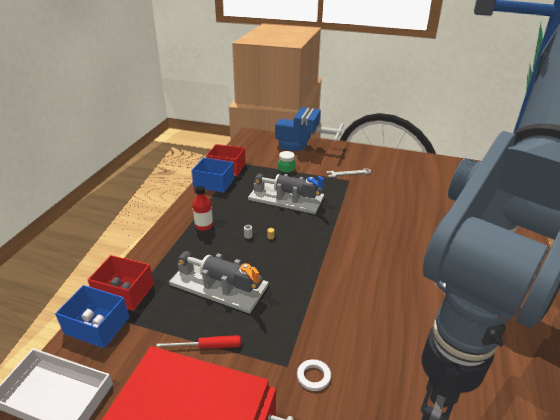

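The top view shows the blue shock's plate at about (336–372, 172–249), with its lever pivot at (357,238) and tab at (350,252). The orange shock is at (205,195). The side view shows the same layout, with the blue lever at (316,183).

```bash
cat > h.py <<'E'
import numpy as np,cv2
from station import sensors,cams
def ray(m,uv):
    K=np.array([[m['fx'],0,m['cx']],[0,m['fy'],m['cy']],[0,0,1]])
    p=cv2.undistortPoints(np.array([[uv]],float),K,m['distortion'])[0,0]
    E=m['extrinsics'];R=E[:3,:3];return -R.T@E[:3,3],R.T@np.array([p[0],p[1],1])
def onz(m,uv,z):
    c,d=ray(m,uv);return (c+d*(z-c[2])/d[2]).round(4)
def blue(im,box):
    h=cv2.cvtColor(im,cv2.COLOR_RGB2HSV);k=cv2.inRange(h,(100,120,60),(130,255,255))
    o=np.zeros_like(k);x0,y0,x1,y1=box;o[y0:y1,x0:x1]=k[y0:y1,x0:x1];return o
E
python3 - <<'E'
from h import *
im=cv2.imread("pics/top0.png")[:,:,::-1].copy();m=cams.camera_model("top")
k=blue(im,(330,220,380,270));ys,xs=np.nonzero(k);print(len(xs),xs.min(),xs.max(),ys.min(),ys.max())
for y in range(ys.min(),ys.max()+1):print(y,xs[ys==y].min(),xs[ys==y].max())
h=cv2.cvtColor(im,cv2.COLOR_RGB2HSV);w=cv2.inRange(h,(0,0,150),(180,40,255));w[:165]=0;w[255:]=0;w[:,:330]=0;w[:,380:]=0
c=max(cv2.findContours(w,0,2)[0],key=cv2.contourArea);r=cv2.minAreaRect(np.vstack([c for c in cv2.findContours(w,0,2)[0] if cv2.contourArea(c)>20]));print(r)
for p in cv2.boxPoints(r):print(p,onz(m,p,.014))
print("piv",onz(m,(357.5,237.5),.09),"tab",onz(m,(349,252),.126))
cv2.imwrite("pics/c.png",cv2.resize(im[160:270,310:400,::-1],None,fx=5,fy=5,interpolation=2))
E
```

```text
128 345 361 233 254
233 356 359
234 355 360
235 354 361
236 354 361
237 354 361
238 354 361
239 353 361
240 353 360
241 352 358
242 351 356
243 350 356
244 350 355
245 349 354
246 348 353
247 348 353
248 347 353
249 346 352
250 347 351
251 346 351
252 345 350
253 346 349
254 347 348
((353.4806213378906, 210.2559051513672), (35.32172775268555, 76.97470092773438), 1.4688007831573486)
[334.83902 248.27791] [ 0.4735 -0.1676  0.014 ]
[336.8121 171.3285] [ 0.7118 -0.1792  0.014 ]
[372.12222 172.2339 ] [ 0.707  -0.2884  0.014 ]
[370.14914 249.1833 ] [ 0.4691 -0.2758  0.014 ]
piv [ 0.5053 -0.2246  0.09  ] tab [ 0.4648 -0.1933  0.126 ]
```

View pics/c.png

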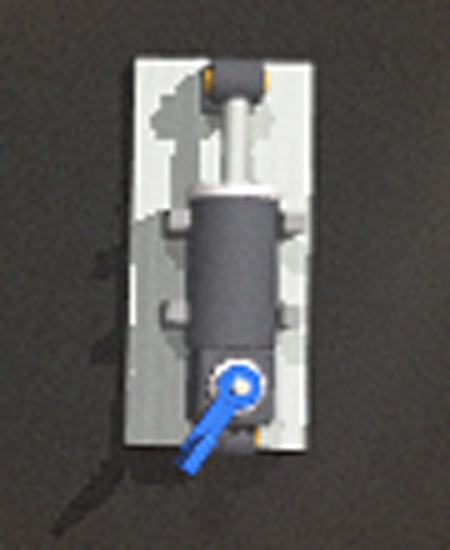

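Plate size measures 239 x 109 mm, as specified. Pivot is near (0.506,-0.2245), yaw about -0.045, and the tab is near (0.466,-0.195). I'll shut the fingers and travel there, turning so the flat finger side faces the tab.

Emit:
move_arm(
  targets=[
    {"dx": 1,"dy": -1,"rz": -0.19},
    {"dx": 1,"dy": -1,"rz": -0.19},
    {"dx": 1,"dy": -1,"rz": -0.19},
    {"dx": 1,"dy": -1,"rz": -0.19},
    {"dx": 1,"dy": -1,"rz": -0.19},
    {"dx": 1,"dy": -1,"rz": -0.19},
    {"dx": 1,"dy": -1,"rz": -0.19},
    {"dx": 1,"dy": -1,"rz": -0.19},
    {"dx": 1,"dy": -1,"rz": -0.19},
    {"dx": 1,"dy": -1,"rz": -0.19},
  ],
  claw=0,
  newtons=30,
)

```text
schema error: expected keys dx, dy, dz, rx, ry, rz
```

Emit:
move_arm(
  targets=[
    {"dx": 0.37,"dy": -1,"rz": -0.19},
    {"dx": 0.37,"dy": -1,"rz": -0.19},
    {"dx": 0.37,"dy": -1,"rz": -0.19},
    {"dx": 0.37,"dy": -1,"rz": -0.19},
    {"dx": 0.37,"dy": -1,"rz": -0.19},
    {"dx": 0.37,"dy": -1,"rz": -0.19},
    {"dx": 0.37,"dy": -1,"rz": -0.19},
    {"dx": 0.37,"dy": -1,"rz": -0.19},
    {"dx": 0.37,"dy": -1,"rz": -0.19},
    {"dx": 0.37,"dy": -1,"rz": -0.19},
  ],
)

```text
schema error: expected keys dx, dy, dz, rx, ry, rz
```

Emit:
move_arm(
  targets=[
    {"dy": -1},
    {"dy": -1},
    {"dy": -1},
    {"dy": -1},
    {"dy": -1},
    {"dy": -1},
    {"dy": -1},
    {"dy": -1},
    {"dy": -1},
    {"dy": -0.8},
  ],
)

```text
schema error: expected keys dx, dy, dz, rx, ry, rz
```

All six keys are needed in every row.

Emit:
move_arm(
  targets=[
    {"dx": 1,"dy": -1,"dz": 0,"rx": 0,"ry": 0,"rz": -0.19},
    {"dx": 1,"dy": -1,"dz": 0,"rx": 0,"ry": 0,"rz": -0.19},
    {"dx": 1,"dy": -1,"dz": 0,"rx": 0,"ry": 0,"rz": -0.19},
    {"dx": 1,"dy": -1,"dz": 0,"rx": 0,"ry": 0,"rz": -0.19},
    {"dx": 1,"dy": -1,"dz": 0,"rx": 0,"ry": 0,"rz": -0.19},
    {"dx": 1,"dy": -1,"dz": 0,"rx": 0,"ry": 0,"rz": -0.19},
    {"dx": 1,"dy": -1,"dz": 0,"rx": 0,"ry": 0,"rz": -0.19},
    {"dx": 1,"dy": -1,"dz": 0,"rx": 0,"ry": 0,"rz": -0.19},
    {"dx": 1,"dy": -1,"dz": 0,"rx": 0,"ry": 0,"rz": -0.19},
    {"dx": 1,"dy": -1,"dz": 0,"rx": 0,"ry": 0,"rz": -0.19},
  ],
  claw=0,
  newtons=30,
)

```text
t: 1.35
tcp_pos: [0.3958, 0.3568, 0.2309]
tool_rot: [0.578, 0.816, -0.0, -0.0]
force: [0.3, -0.1, 0.1]
finger_gap: -0.003
gripper_force: 0.0
```

Emit:
move_arm(
  targets=[
    {"dx": 0.37,"dy": -1,"dz": 0,"rx": 0,"ry": 0,"rz": -0.19},
    {"dx": 0.37,"dy": -1,"dz": 0,"rx": 0,"ry": 0,"rz": -0.19},
    {"dx": 0.37,"dy": -1,"dz": 0,"rx": 0,"ry": 0,"rz": -0.19},
    {"dx": 0.37,"dy": -1,"dz": 0,"rx": 0,"ry": 0,"rz": -0.19},
    {"dx": 0.37,"dy": -1,"dz": 0,"rx": 0,"ry": 0,"rz": -0.19},
    {"dx": 0.37,"dy": -1,"dz": 0,"rx": 0,"ry": 0,"rz": -0.19},
    {"dx": 0.37,"dy": -1,"dz": 0,"rx": 0,"ry": 0,"rz": -0.19},
    {"dx": 0.37,"dy": -1,"dz": 0,"rx": 0,"ry": 0,"rz": -0.19},
    {"dx": 0.37,"dy": -1,"dz": 0,"rx": 0,"ry": 0,"rz": -0.19},
    {"dx": 0.37,"dy": -1,"dz": 0,"rx": 0,"ry": 0,"rz": -0.19},
  ],
)

```text
t: 2.6
tcp_pos: [0.4878, 0.107, 0.231]
tool_rot: [0.897, 0.441, -0.0, -0.0]
force: [0.0, 0.5, -0.2]
finger_gap: 0.007
gripper_force: 0.0
```

Emit:
move_arm(
  targets=[
    {"dx": 0,"dy": -1,"dz": 0,"rx": 0,"ry": 0,"rz": 0},
    {"dx": 0,"dy": -1,"dz": 0,"rx": 0,"ry": 0,"rz": 0},
    {"dx": 0,"dy": -1,"dz": 0,"rx": 0,"ry": 0,"rz": 0},
    {"dx": 0,"dy": -1,"dz": 0,"rx": 0,"ry": 0,"rz": 0},
    {"dx": 0,"dy": -1,"dz": 0,"rx": 0,"ry": 0,"rz": 0},
    {"dx": 0,"dy": -1,"dz": 0,"rx": 0,"ry": 0,"rz": 0},
    {"dx": 0,"dy": -1,"dz": 0,"rx": 0,"ry": 0,"rz": 0},
    {"dx": 0,"dy": -1,"dz": 0,"rx": 0,"ry": 0,"rz": 0},
    {"dx": 0,"dy": -1,"dz": 0,"rx": 0,"ry": 0,"rz": 0},
    {"dx": 0,"dy": -0.8,"dz": 0,"rx": 0,"ry": 0,"rz": 0},
  ],
)

```text
t: 3.85
tcp_pos: [0.4876, -0.138, 0.231]
tool_rot: [0.897, 0.442, -0.0, -0.0]
force: [-0.2, -0.8, 1.3]
finger_gap: 0.002
gripper_force: 0.0
```

Run:
```python
from h import *
s=sensors.sense();m=cams.camera_model("wrist");im=cams.snapshot("wrist")
print(s['t'],s['tcp_pos'],s['tool_rot'],s['q'])
cv2.imwrite("pics/w1.png",im[:,:,::-1])
k=blue(im,(0,0,560,420))
for c in cv2.findContours(k,0,2)[0]:
    if cv2.contourArea(c)>60:
        r=cv2.minAreaRect(c);print(r)
        for p in cv2.boxPoints(r):print(p.round(),onz(m,p,.128),onz(m,p,.089))
```

```text
3.85 [ 0.48763609 -0.138049    0.23102385] [ 8.96788125e-01  4.42460106e-01 -1.71249559e-04 -2.90815633e-04] [-4.96724541e-01  3.69884609e-01  1.72467259e+00  6.50194676e-05
  1.04770809e+00  1.57359102e-01]
((556.5, 374.0), (30.0, 5.0), 90.0)
[554. 359.] [ 0.6034 -0.4152  0.128 ] [ 0.6143 -0.4688  0.089 ]
[559. 359.] [ 0.6073 -0.4184  0.128 ] [ 0.6188 -0.4725  0.089 ]
[559. 389.] [ 0.5932 -0.4545  0.128 ] [ 0.6024 -0.5143  0.089 ]
[554. 389.] [ 0.5891 -0.4511  0.128 ] [ 0.5977 -0.5104  0.089 ]
((328.0457763671875, 258.7145080566406), (27.721120834350586, 72.2020034790039), 83.1572265625)
[291. 249.] [ 0.4731 -0.1706  0.128 ] [ 0.4633 -0.1854  0.089 ]
[362. 241.] [ 0.524 -0.2    0.128] [ 0.5223 -0.2195  0.089 ]
[366. 268.] [ 0.5126 -0.2227  0.128 ] [ 0.509  -0.2458  0.089 ]
[294. 277.] [ 0.46   -0.1926  0.128 ] [ 0.4482 -0.2109  0.089 ]
```

View pics/w1.png

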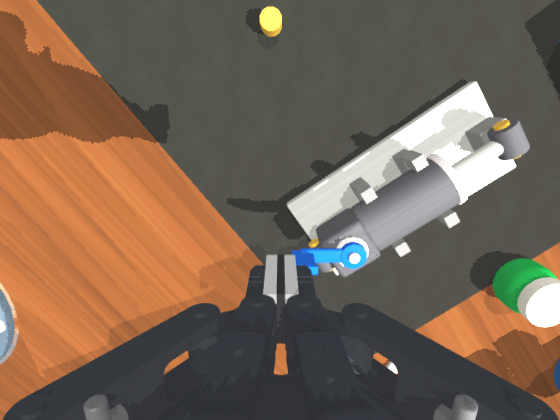

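The wrist view puts the pivot at (352,257), about (0.5055,-0.2267), within 2 mm of the top view. The tab's cap is at (305,260), partly hidden by the fingertips at (280,275). I'll descend behind the tab and close up to a 15 mm gap.

Emit:
move_arm(
  targets=[
    {"dx": 0,"dy": 0,"dz": -0.9,"rx": 0,"ry": 0,"rz": 0},
    {"dx": 0,"dy": 0,"dz": -0.9,"rx": 0,"ry": 0,"rz": 0},
    {"dx": 0,"dy": 0,"dz": -0.9,"rx": 0,"ry": 0,"rz": 0},
    {"dx": 0,"dy": 0,"dz": -0.9,"rx": 0,"ry": 0,"rz": 0},
    {"dx": 0,"dy": 0,"dz": -0.9,"rx": 0,"ry": 0,"rz": 0},
    {"dx": 0,"dy": 0,"dz": -0.7,"rx": 0,"ry": 0,"rz": 0},
    {"dx": -0.05,"dy": -0.44,"dz": 0,"rx": 0,"ry": 0,"rz": 0},
    {"dx": -0.05,"dy": -0.44,"dz": 0,"rx": 0,"ry": 0,"rz": 0},
    {"dx": -0.05,"dy": -0.44,"dz": 0,"rx": 0,"ry": 0,"rz": 0},
    {"dx": 0,"dy": 0,"dz": 0,"rx": 0,"ry": 0,"rz": 0},
  ],
)

```text
t: 5.15
tcp_pos: [0.4846, -0.1717, 0.102]
tool_rot: [0.897, 0.442, 0.001, 0.001]
force: [-0.4, -0.1, 0.5]
finger_gap: -0.0
gripper_force: 0.0
```

Run:
```python
from h import *
s=sensors.sense();print(s['t'],s['tcp_pos'],s['force'])
a=cams.snapshot("side")[130:230,240:360,::-1];b=cams.snapshot("top")[190:290,300:420,::-1]
cv2.imwrite("pics/s2.png",cv2.resize(np.vstack([a,b]),None,fx=3,fy=3,interpolation=2))
```

```text
5.15 [ 0.48459914 -0.17169528  0.10201228] [-0.3861187  -0.06934827  0.5268496 ]
```

View pics/s2.png

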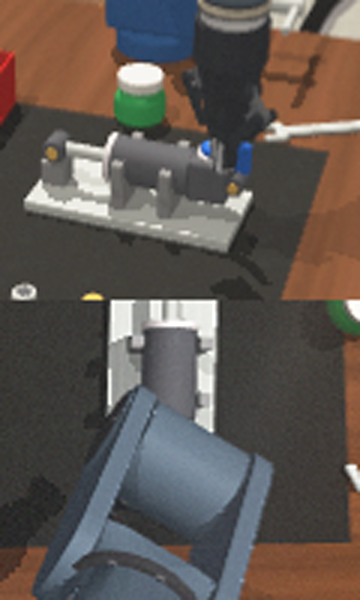

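The side view (upper half) shows the fingers down behind the blue tab (245,158) with no contact. The top view is blocked by the arm. Next is the push along the arc to the middle click, turning with the lever.

Emit:
move_arm(
  targets=[
    {"dx": -0.17,"dy": -0.26,"dz": 0,"rx": 0,"ry": 0,"rz": 0},
    {"dx": -0.17,"dy": -0.26,"dz": 0,"rx": 0,"ry": 0,"rz": 0},
    {"dx": -0.107,"dy": -0.106,"dz": 0,"rx": 0,"ry": 0,"rz": 0.143},
    {"dx": -0.107,"dy": -0.106,"dz": 0,"rx": 0,"ry": 0,"rz": 0.143},
    {"dx": -0.107,"dy": -0.106,"dz": 0,"rx": 0,"ry": 0,"rz": 0.143},
    {"dx": -0.107,"dy": -0.106,"dz": 0,"rx": 0,"ry": 0,"rz": 0.143},
    {"dx": -0.072,"dy": -0.131,"dz": 0,"rx": 0,"ry": 0,"rz": 0.143},
    {"dx": -0.072,"dy": -0.131,"dz": 0,"rx": 0,"ry": 0,"rz": 0.143},
    {"dx": -0.072,"dy": -0.131,"dz": 0,"rx": 0,"ry": 0,"rz": 0.143},
    {"dx": -0.072,"dy": -0.131,"dz": 0,"rx": 0,"ry": 0,"rz": 0.143},
  ],
)

```text
t: 6.5
tcp_pos: [0.4574, -0.2071, 0.1013]
tool_rot: [0.725, 0.688, 0.0, -0.0]
force: [-0.0, 1.0, 0.0]
finger_gap: 0.004
gripper_force: 0.1
```

Run:
```python
from h import *
s=sensors.sense();print(s['t'],s['tcp_pos'],s['force'],s['tool_rot'])
a=cams.snapshot("side")[130:230,240:360,::-1];b=cams.snapshot("wrist")[:,:,::-1]
cv2.imwrite("pics/s3.png",np.vstack([cv2.resize(a,(216,180),interpolation=2),cv2.resize(b[150:350,160:400],(216,180))]).repeat(2,0).repeat(2,1)[:600] if 0 else np.hstack([cv2.resize(a,(384,320),interpolation=2),cv2.resize(b[150:350,160:400],(384,320))]))
```

```text
6.5 [ 0.45735949 -0.20707737  0.10127359] [-0.01526891  0.971694    0.01420468] [ 7.25416058e-01  6.88310620e-01  4.99857121e-05 -1.75846178e-04]
```

View pics/s3.png

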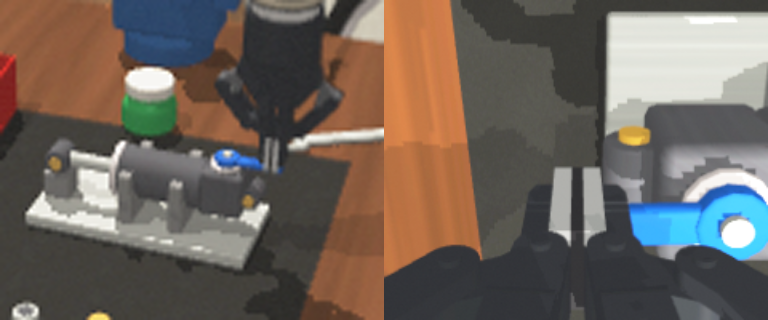

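The lever is now at the middle click, pointing along -x, with the fingers behind the tab. I'll continue to the locked stop.

Emit:
move_arm(
  targets=[
    {"dx": -0.03,"dy": -0.15,"dz": 0,"rx": 0,"ry": 0,"rz": 0.143},
    {"dx": -0.03,"dy": -0.15,"dz": 0,"rx": 0,"ry": 0,"rz": 0.143},
    {"dx": -0.03,"dy": -0.15,"dz": 0,"rx": 0,"ry": 0,"rz": 0.143},
    {"dx": -0.03,"dy": -0.15,"dz": 0,"rx": 0,"ry": 0,"rz": 0.143},
    {"dx": 0.016,"dy": -0.15,"dz": 0,"rx": 0,"ry": 0,"rz": 0.143},
    {"dx": 0.016,"dy": -0.15,"dz": 0,"rx": 0,"ry": 0,"rz": 0.143},
    {"dx": 0.016,"dy": -0.15,"dz": 0,"rx": 0,"ry": 0,"rz": 0.143},
    {"dx": 0.016,"dy": -0.15,"dz": 0,"rx": 0,"ry": 0,"rz": 0.143},
    {"dx": 0,"dy": 0,"dz": 0,"rx": 0,"ry": 0,"rz": 0},
    {"dx": 0,"dy": 0,"dz": 0,"rx": 0,"ry": 0,"rz": 0},
  ],
)

```text
t: 7.85
tcp_pos: [0.4561, -0.2367, 0.1013]
tool_rot: [0.492, 0.871, 0.0, -0.0]
force: [-0.0, -0.8, 0.2]
finger_gap: -0.002
gripper_force: 0.0
```

Contact force is near zero, so the detent has likely pulled the lever in. I'll back off, lift and check.

Emit:
move_arm(
  targets=[
    {"dx": -0.2,"dy": 0.34,"dz": 0,"rx": 0,"ry": 0,"rz": 0},
    {"dx": -0.2,"dy": 0.34,"dz": 0,"rx": 0,"ry": 0,"rz": 0},
    {"dx": -0.2,"dy": 0.34,"dz": 0,"rx": 0,"ry": 0,"rz": 0},
    {"dx": -0.2,"dy": 0.34,"dz": 0,"rx": 0,"ry": 0,"rz": 0},
    {"dx": 0,"dy": 0.4,"dz": 1,"rx": 0,"ry": 0,"rz": 0},
    {"dx": 0,"dy": 1,"dz": 1,"rx": 0,"ry": 0,"rz": 0},
    {"dx": 0,"dy": 1,"dz": 1,"rx": 0,"ry": 0,"rz": 0},
    {"dx": 0,"dy": 1,"dz": 1,"rx": 0,"ry": 0,"rz": 0},
    {"dx": 0,"dy": 1,"dz": 1,"rx": 0,"ry": 0,"rz": 0},
    {"dx": 0,"dy": 1,"dz": 0,"rx": 0,"ry": 0,"rz": 0},
  ],
)

```text
t: 9.1
tcp_pos: [0.4371, -0.0672, 0.2281]
tool_rot: [0.491, 0.871, 0.0, 0.002]
force: [1.3, 0.7, 0.4]
finger_gap: 0.004
gripper_force: 0.0
```

Run:
```python
from h import *
s=sensors.sense();print(s['t'],s['tcp_pos'],s['force'])
im=cams.snapshot("top");m=cams.camera_model("top")
k=blue(im,(330,220,385,270));ys,xs=np.nonzero(k)
if len(xs):
    P=np.array([onz(m,(x,y),.1) for x,y in zip(xs,ys)]);print(len(P),P.min(0),P.max(0))
cv2.imwrite("pics/t4.png",np.hstack([cv2.resize(im[150:290,160:440,::-1],(800,400),interpolation=2)]))
```

```text
9.1 [ 0.43714158 -0.06715846  0.22813506] [1.32177473 0.74747837 0.38672998]
131 [ 0.4545 -0.263   0.1   ] [ 0.5182 -0.2127  0.1   ]
```

View pics/t4.png

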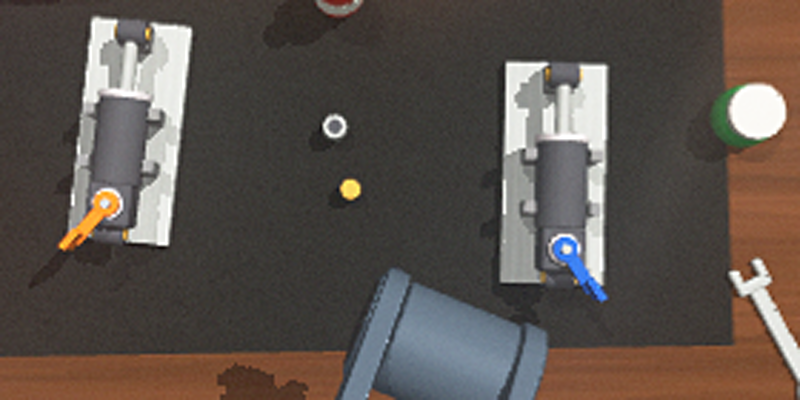

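The top view shows the blue lever pointing right, from pivot (566,248) to tab (600,295). That is about 35° from straight, which matches the locked stop. The orange lever and the other items are where they were, and the arm is clear.

```bash
python3 -c "
from station import order
print(order.sign_off())"
```

```text
the job is handed in; nothing more can be done
None
```

I pushed the blue lever through the middle click to its locked stop and handed the job in. In the last camera picture it was at the locked angle, the orange shock and everything else in view hadn't moved, and the arm was clear; the sign-off returned no verdict.

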